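# Close the analyser's reagent bay and lock it with the panel key

## Task

Close the analyser's reagent bay: press the blue cover, which lies loosely on the raised rim, straight down onto the sloping deck until both clip arms have snapped over the rim and it lies fully down. Then take the red key from its stand, set it straight into the lock and, pressing lightly and without forcing it, turn it gently back and forth until its bit finds the hidden slot and drops fully in; turn it clockwise to the stop, so that the handle lies in line with the two red marks, and let go, leaving the key in the lock. Leave the specimen cup, dropper bottle and tape roll where they stand.

Things in the scene. Friction and masses are not known exactly. Their poses are not given: they have to be found in the camera images.
- lock (a point): Keyhole: centre of the mouth of the round steel lock (44 mm collar standing 8 mm above the analyser's white deck, which slopes 28 degrees). z: out of the deck along the lock's axis; x: up the slope along the two red marks, the locked line; y: left along the deck. A funnel 32 mm wide at the mouth, 7 mm deep, leads into a bore 26 mm wide.
- slot_face (a point): On the lock's axis, 28 mm below the mouth, behind a soft dust seal: face of a hidden turning spindle, slot 9.4 mm wide, 10 mm deep. The bit rests here (28 mm in) until it drops (38 mm in). Slot starts 0.5 to 1.6 rad anticlockwise seen from outside (+ about z) of the marks; turns clockwise to a stop at the marks, friction 0.2 N m; light pressing does not turn it. Axes as lock, not as the slot.
- bay (a point): Centre of the open top of the grey rim round the reagent bay, 10 mm higher along z than the lock's mouth, 100 mm up the slope from it; axes as lock. Rim 100 x 124 mm, 18 mm high, with sprung beads left and right for the clip arms. Under the deck the lock's cam swings over a foot of the cover; turned first, it pushes the loose cover up instead.
- cover_top (a point): Centre of the top face (white disc) of the loose blue bay cover, 112 mm up the slope by 149 mm across, 6 mm plate, clip arms mid left and right. Axes as lock. It starts on the beads, top about 26.5 mm above the lock's mouth along z; home is 10.5 mm lower, top at 16 mm. Some 6 to 15 N on the disc straight along -z snaps it home, often one side before the other.
- key_grip (a point): Centre of the red flat handle of the panel key: handle 64 mm (along x) by 18 mm (along y) by 40 mm (along z), to be gripped across the 18 mm. z points from the tip to the handle, along the shaft. The key stands upright, loosely, in the stand, the handle's centre 96 mm above the worktop.
- key_tip (a point): End of the key's bit, 90 mm below key_grip along the key's z. The bit is a flat blade 24 mm wide (along x, as the handle), 7 mm thick (along y) and 10 mm long, at the end of a round steel shaft of 24 mm diameter and 60 mm length; a half turn makes no difference. Same axes as the key.
- key: The panel key, steel shaft with red handle, 110 mm long, 0.11 to 0.19 kg; origin at the end of its bit, z along the shaft to the handle, x along the handle's and the bit's width.
- stand_hole (a point): Mouth of the hole in the heavy dark key stand (70 x 92 x 46 mm, fixed on the worktop) in which the key stands, 40 mm deep, 27 mm wide, vertical.
- analyser: Bench analyser, fixed: white wedge with grey side cheeks, 260 mm wide, 285 mm deep, 48 mm high at the low edge of its deck, 175 mm at the back; origin at the middle of its underside, x from the low front edge to the back, z up. Its deck faces the robot's left, or left and somewhat towards the robot.
- cup_a: Bystander: specimen cup with blue lid, 64 mm wide, 84 mm high, origin at the centre of its underside. Not to be moved.
- drops: Bystander: small white dropper bottle, 28 mm wide, 74 mm high, origin at the centre of its underside. Not to be moved.
- tape: Bystander: roll of tan tape lying flat, 100 mm wide, 25 mm high, origin at the centre of its underside. Not to be moved.

How it is judged:
On the way, in this order (a step that is already met when the one before it is completed fails the run):
1. the cover is snapped fully down (z of cover_top in the frame of lock below 0.0185 m and angle between the z axis of cover_top and the z axis of lock, either way round below 0.035 rad), for 0.2 s.
2. the key has dropped into the slot (distance between key_tip and slot_face below 0.0135 m and z of key_tip in the frame of lock below -0.0345 m and angle between the x axis of key and the x axis of lock, either way round above 0.3 rad), for 0.1 s.
At the end, for the whole second after the job is handed in: The cover lies snapped down on the rim (within 2.5 mm, within 2 degrees of the deck), the key stands fully in the lock (bit dropped in to within 3.5 mm), its handle within 11 degrees of the line of the red marks, released, bystanders within 30 mm of their places (all of step 1 and distance between key_tip and slot_face below 0.0135 m and z of key_tip in the frame of lock below -0.0345 m and angle between the x axis of key and the x axis of lock, either way round below 0.2 rad); the robot touches nothing.
It fails at once if the key is forced: more than 60 N between key and analyser (contact force between key and analyser above 60 N).
It fails at once if the specimen cup, dropper bottle or tape roll is shifted more than 30 mm (distance of any of cup_a, drops, tape from where it was at the start of the episode above 0.03 m).
It also fails if it takes over 72 s, if anything falls off the work surface, if the arm or the gripper's body presses on something with over 40 N, if the wrist force passes 120 N, or if a joint passes its speed limit or range.

## Robot

A 6-joint arm with a two-finger parallel gripper is mounted at the origin on a cart in front of the work surface, level with it; the furniture and walls round the work are solid. World frame = base frame: x ahead of the robot, y to its left, z up, the work surface at z = 0. Lengths are in m, angles in rad, forces in N, time in s.
With the tool pointing down it reaches from about 0.25 to 0.725 m from the base axis. Payload 4 kg.
Tool frame: the origin (TCP) lies on the centre line of the jaws, within the pads' length; the fingertips stand 17 mm ahead of it and the grasp point (between the pads) lies 2 mm behind it; z points along the fingers, y is the line along which they close (so a half turn about z gives the same grasp; the last joint's range is limited). The gripper opens to 85 mm and grips with 20 to 120 N. Pads are 22 mm wide; open, the fingers measure 114 mm over their backs; the gripper's body (76 mm by 85 mm) begins 54 mm behind the grasp point. The pads swing forward as they close: fully open they stand 13 mm farther back than shut.
Start: joints at [1.163, 0.241, 0.005, 1.335, 0, 1.571], TCP at [0.198, 0.459, 0.248] pointing down, gripper open.
Joint ranges: [-2.72, 2.72], [-1.05, 1.87], [-1.09, 1.28], [-1.99, 2.15], [-1.42, 1.44], [-3.14, 3.14]. Speed limits (rad/s): [2.79, 2.79, 3.14, 3.14, 3.14, 3.14].

## Interface

Orientations are given as a unit quaternion [x, y, z, w].
In Python, from workcell import get_obs, imaging, order gives the robot as it stands.
- The arm moves only by the tool apply_moves, never from a script. Its argument "targets" is a list that holds one entry, the list of rows, each a list of 5 numbers: the shift along the world's x, y, z in units of 40 mm (1.0 is 40 mm), then the turn about the world's z in degrees, then the gripper command: -1 is shut, 1 is fully open, values between are in proportion. In form: [[[dx, dy, dz, turn, fingers], ...]]. A call has 1 to 8 rows; each row shifts and turns the commanded pose from where the row before left it; what a row does not reach is not made up. A row lasts 1/12 s, in which the tool goes at most 41.7 mm and 7.16 degrees, less where a joint would pass 70% of its speed; a pose out of reach is approached as far as the arm can. A call is refused whole if a number of a shift passes 1 or a number of a turn 7.16, either way. A call with a gripper value outside its range is refused whole. The fingers move at their own pace and stop on an object; the grip force is fixed at half the most. Time passes only in rows, so rows that do not move let the fingers close. It gives the time, the measured TCP pose, the force, the opening and the grip force at its end, in the units of the state.
- get_obs(): the state, without advancing time (a new reading comes with each control period).
- imaging.camera(name): name is "scene" or "top"; returns (picture, depth): 400x640x3 uint8, blue, green, red; 400x640 float32, m along the optical axis (not along the pixel's ray), 0 where there is no reading.
- imaging.get_calibration(name): a dict with "camera_matrix" (3x3 intrinsics, pixels), "eye" and "rotation" of the camera in the world. Camera axes: x right, y down, z forward; pixel columns grow to the right and rows downward; lengths in m; the calibration is good to about 2 mm. A picture is of the moment at which its call begins. get_calibration takes no time and is no camera call.
- order.job_done(): hands the job in; it is judged then, once.
The state is a dict: "clock": time; "joint_pos": joint angles; "joint_vel": joint speeds; "tau": joint torques, N m; "eef_pos": TCP position; "tool_rot": TCP orientation; "ft_force": force on the tool from outside, world axes, zero at the start; "ft_torque": the same for the moment, N m; "grip_width": finger opening in m; "grasp_force": force on a finger pad.
Only numpy, scipy, OpenCV 4.12 (cv2) and the standard library are available. Lean on these libraries where they do the work, as an engineer would, in place of code of your own. Each camera call takes 0.05 s, during which the arm holds its last target. There are 200 camera calls.

## Working session

There is one attempt and no reset: what is moved stays moved. The work goes in short steps, Python scripts to look and compute and a tool call to move; the robot and the scene stay as the last step left them, time stands still between calls to the robot, and variables do not carry over. Pictures are saved under pics/ and viewed, at most 10 in all, crops included, and the job is handed in when it is done.

Besides the shell and the picture viewer there is one more tool, called after "Call:" as name([rows], argument=value, ...), one row to a line, values as JSON. apply_moves: Moves the arm, as the interface text tells. Its arguments: {"type":"object","properties":{"targets":{"type":"array","items":{"type":"array","items":{"type":"array","items":{"type":"number"}}}}},"required":["targets"]}

```bash
ls; mkdir -p pics; python3 - <<'E'
from workcell import get_obs, imaging, order
import cv2, numpy as np
print(get_obs())
for n in ("scene","top"):
    p,d=imaging.camera(n); cv2.imwrite(f"pics/{n}0.png",p); np.save(f"pics/{n}0.npy",d)
    c=imaging.get_calibration(n); print(n,{k:np.round(v,4).tolist() for k,v in c.items()})
E
```

```text
pics
{'clock': 0.0, 'joint_pos': array([1.16294597e+00, 2.41433341e-01, 3.74859661e-03, 1.33520580e+00,
       1.77985152e-05, 1.57082454e+00]), 'joint_vel': array([ 0.00047324,  0.00168564,  0.00204065, -0.00070302,  0.000565  ,
        0.00079882]), 'tau': array([ 4.86690788e-04, -3.72319257e+01,  2.52407008e+01,  1.70028600e-02,
       -1.69937476e-05,  1.12758809e-05]), 'eef_pos': array([0.19808077, 0.45845052, 0.24741205]), 'tool_rot': array([ 2.02528438e-01,  9.79275822e-01, -1.02361371e-03, -2.20755562e-04]), 'ft_force': array([0.75236577, 1.12757269, 0.36230071]), 'ft_torque': array([ 0.04879312,  0.05780582, -0.03389837]), 'grasp_force': 0.0, 'grip_width': 0.08516500992709464}
scene {'camera_matrix': [[463.1919, 0.0, 315.632], [0.0, 463.1919, 194.0584], [0.0, 0.0, 1.0]], 'eye': [0.4652, 1.0045, 0.6506], 'rotation': [-0.0215, 0.8569, -0.5145, 0.0247]}
top {'camera_matrix': [[396.4466, 0.0, 322.3052], [0.0, 396.4466, 196.8763], [0.0, 0.0, 1.0]], 'eye': [0.406, -0.0337, 1.3882], 'rotation': [-0.7054, 0.7063, -0.0375, 0.0468]}
```

View pics/scene0.png

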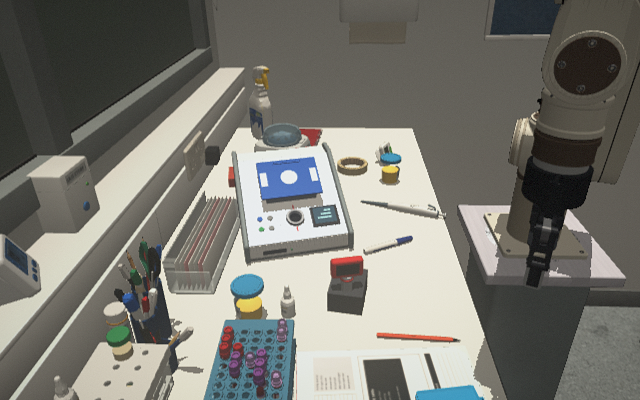

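View pics/top0.png

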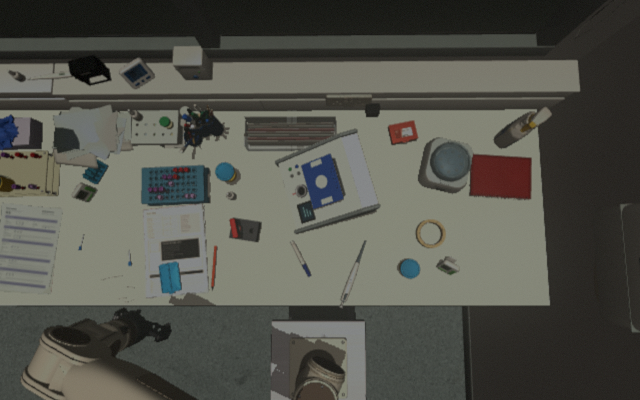

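```bash
cat > h.py <<'E'
from workcell import get_obs, imaging, order
import cv2, numpy as np
from scipy.spatial.transform import Rotation as R
def cal(n):
    c=imaging.get_calibration(n); r=np.array(c["rotation"]); 
    return np.array(c["camera_matrix"]),np.array(c["eye"]),(R.from_quat(r).as_matrix() if r.size==4 else r)
def cloud(n,d):
    K,e,M=cal(n); v,u=np.mgrid[:400,:640]
    return np.dstack([(u-K[0,2])/K[0,0]*d,(v-K[1,2])/K[1,1]*d,d])@M.T+e
def px(n,P):
    K,e,M=cal(n); q=(np.atleast_2d(P)-e)@M@K.T; return q[:,:2]/q[:,2:]
def ray_plane(n,uv,p0,nrm):
    K,e,M=cal(n); uv=np.atleast_2d(uv); r=np.c_[uv,np.ones(len(uv))]@np.linalg.inv(K).T@M.T
    return e+r*(((p0-e)@nrm)/(r@nrm))[:,None]
def plane(P):
    for _ in range(4):
        c=P.mean(0); n=np.linalg.svd(P-c,full_matrices=False)[2][2]; n*=np.sign(n[2]); r=(P-c)@n
        k=abs(r)<max(2*np.median(abs(r)),.002); P=P[k]
    return c,n
def mask(p,box,f):
    x0,y0,x1,y1=box; h=cv2.cvtColor(p,cv2.COLOR_BGR2HSV).astype(int); m=f(h[...,0],h[...,1],h[...,2]); o=np.zeros(m.shape,bool); o[y0:y1,x0:x1]=m[y0:y1,x0:x1]; return o
blue=lambda h,s,v:(h>100)&(h<130)&(s>120)&(v>50)
red=lambda h,s,v:((h<8)|(h>172))&(s>120)&(v>50)
E
python3 - <<'E'
from h import *
box={"scene":(225,140,345,215),"top":(295,140,350,215)}; kb={"scene":(320,245,375,290),"top":(222,212,262,245)}
for n in ("scene","top"):
    p=cv2.imread(f"pics/{n}0.png"); d=np.load(f"pics/{n}0.npy"); C=cloud(n,d)
    m=mask(p,box[n],blue)&(d>0); P=C[m]; c,nn=plane(P)
    print(n,"cover",m.sum(),c.round(4),"n",nn.round(3),"slope",np.degrees(np.arccos(nn[2])).round(2),"az",np.degrees(np.arctan2(nn[1],nn[0])).round(2))
    cn=max(cv2.findContours(m.astype(np.uint8),0,2)[0],key=cv2.contourArea)
    W=ray_plane(n,cn[:,0].astype(float),c,nn); az=np.arctan2(nn[1],nn[0])
    x=-np.array([np.cos(az)*np.cos(np.radians(28)),np.sin(az)*np.cos(np.radians(28)),-np.sin(np.radians(28))]);
    x-=nn*(x@nn); x/=np.linalg.norm(x); y=np.cross(nn,x); q=np.c_[(W-c)@x,(W-c)@y].astype(np.float32)
    b=cv2.minAreaRect(q); print(" rect",b,"centre",(c+x*b[0][0]+y*b[0][1]).round(4),"x",x.round(3),"y",y.round(3))
    m=mask(p,kb[n],red)&(d>0); P=C[m]; print(" key",m.sum(),P.min(0).round(3),P.max(0).round(3)); T=P[P[:,2]>.108]; print("  top pts",len(T),T.mean(0).round(4))
    cn=max(cv2.findContours(m.astype(np.uint8),0,2)[0],key=cv2.contourArea)
    W=ray_plane(n,cn[:,0].astype(float),np.array([0,0,.116]),np.array([0,0,1.]));print("  rect",cv2.minAreaRect(W[:,:2].astype(np.float32)))
p=cv2.imread("pics/scene0.png"); a=cv2.resize(p[145:260,225:355],None,fx=4.4,fy=4.4,interpolation=2); cv2.imwrite("pics/c1.png",a)
b=cv2.resize(p[240:320,230:380],None,fx=4,fy=4,interpolation=2); cv2.imwrite("pics/c2.png",b)
E
```

```text
scene cover 1708 [ 0.6069 -0.0119  0.1528] n [-0.127  0.452  0.883] slope 28.02 az 105.69
 rect ((0.0022281333804130554, -0.0013626068830490112), (0.1095350831747055, 0.14676986634731293), 0.20736753940582275) centre [ 0.6061 -0.0142  0.1538] x [ 0.239 -0.85   0.47 ] y [0.963 0.27  0.   ]
 key 224 [ 0.427  0.093 -0.001] [0.492 0.286 0.12 ]
  top pts 202 [0.4622 0.2723 0.1162]
  rect ((0.4620760977268219, 0.2714221179485321), (0.06208670884370804, 0.021931391209363937), 10.966901779174805)
top cover 1071 [ 0.6038 -0.0166  0.153 ] n [-0.127  0.453  0.882] slope 28.06 az 105.6
 rect ((-0.0018129609525203705, 0.0003684684634208679), (0.10917291790246964, 0.14406749606132507), 0.340423047542572) centre [ 0.6037 -0.015   0.1521] x [ 0.237 -0.85   0.47 ] y [ 0.963  0.269 -0.   ]
 key 100 [0.43  0.256 0.044] [0.488 0.293 0.121]
  top pts 96 [0.4593 0.2686 0.1151]
  rect ((0.45892536640167236, 0.268365740776062), (0.06089482456445694, 0.016934776678681374), 12.848799705505371)
```

View pics/c1.png

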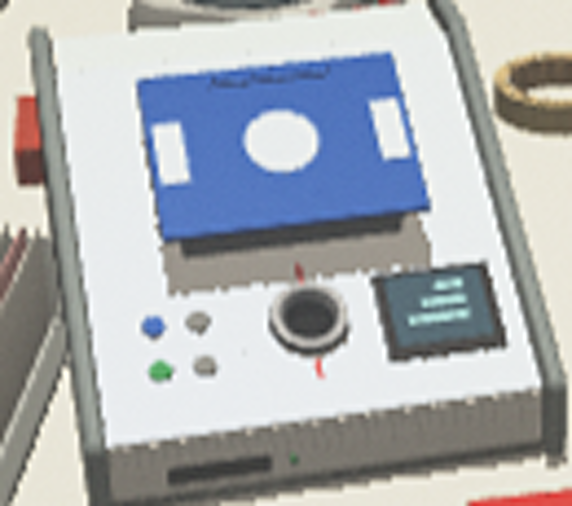

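View pics/c2.png

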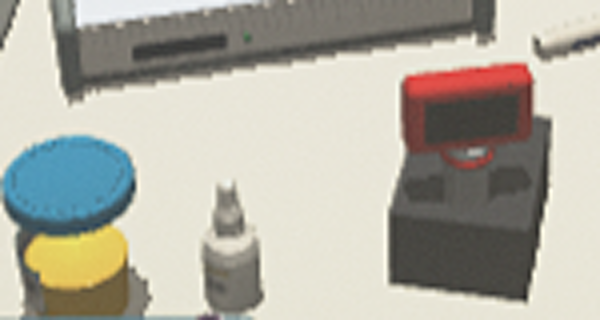

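Call:
apply_moves([
  [[0.66,-0.75,0,7.1,-1],[0.66,-0.75,0,7.1,-1],[0.66,-0.75,0,7.1,-1],[0.66,-0.75,0,7.1,-1],[0.66,-0.75,0,7.1,-1],[0.66,-0.75,0,0,-1],[0.66,-0.75,0,0,-1],[0.66,-0.75,0,0,-1]],
])

```text
clock: 0.77
eef_pos: [0.3966, 0.234, 0.2481]
tool_rot: [-0.073, 0.997, -0.0, -0.0]
ft_force: [0.3, 0.4, 0.9]
grip_width: 0.0002
grasp_force: 0.0
```

```bash
python3 - <<'E'
from h import *
n=np.array([-.127,.4525,.8825]); n/=np.linalg.norm(n)
x=np.array([.238,-.85,.47]); y=np.cross(n,x)
ps=cv2.imread("pics/scene0.png"); pt=cv2.imread("pics/top0.png")
cs=np.array([.6061,-.0142,.1538]); ct=np.array([.6037,-.015,.1521])
def white(p,b): 
    m=mask(p,b,lambda h,s,v:(s<70)&(v>140)); cn=[c for c in cv2.findContours(m.astype(np.uint8),0,2)[0] if cv2.contourArea(c)>15]
    return [(cv2.fitEllipse(c)[0],cv2.contourArea(c)) for c in cn]
print("disc s",white(ps,(278,166,300,188)),"t",white(pt,(312,174,331,192)))
def dark(p,b): 
    m=mask(p,b,lambda h,s,v:v<75); cn=max(cv2.findContours(m.astype(np.uint8),0,2)[0],key=cv2.contourArea); return cv2.fitEllipse(cn)
for nm,p,c,b in(("scene",ps,cs,(280,203,310,228)),("top",pt,ct,(293,183,308,198))):
    e=dark(p,b); L=ray_plane(nm,e[0],c-.0265*n,n)[0]; print(nm,"hole",e,L.round(4),"rel x,y to cover",((L-c)@x).round(4),((L-c)@y).round(4))
    L=ray_plane(nm,(295.2,216.8),c-.0265*n,n)[0] if nm=="scene" else L; print(L.round(4))
E
```

```text
disc s [((288.4110412597656, 176.71412658691406), 162.0)] t []
scene hole ((294.75250244140625, 216.97177124023438), (7.4729766845703125, 10.393341064453125), 97.89143371582031) [0.5858 0.0585 0.0836] rel x,y to cover -0.0996 0.0
[0.5848 0.0579 0.0838]
top hole ((301.0315856933594, 190.4645233154297), (6.685453414916992, 8.404170036315918), 170.7846221923828) [0.584  0.0541 0.0838] rel x,y to cover -0.0955 -0.0003
[0.584  0.0541 0.0838]
```

Call:
apply_moves([
  [[0.69,-0.8,-0.1,0,-1],[0.69,-0.8,-0.1,0,-1],[0.69,-0.8,-0.1,0,-1],[0.69,-0.8,-0.1,0,-1],[0.69,-0.8,-0.2,0,-1],[0.69,-0.8,-0.3,0,-1],[0.69,-0.8,-0.4,0,-1],[0,0,0,0,-1]],
])

```text
clock: 1.43
eef_pos: [0.5847, 0.0135, 0.194]
tool_rot: [-0.069, 0.998, -0.001, -0.002]
ft_force: [-0.4, 1.1, 0.0]
grip_width: -0.0
grasp_force: 0.0
```

Call:
apply_moves([
  [[0,0,0,0,-1],[0,0,-0.2,0,-1],[0,0,-0.2,0,-1],[0,0,0,0,-1]],
])

```text
clock: 1.77
eef_pos: [0.581, 0.0204, 0.1812]
tool_rot: [-0.073, 0.997, 0.0, -0.001]
ft_force: [-0.9, -0.1, -0.6]
grip_width: 0.0002
grasp_force: 0.0
```

```bash
cat > t.py <<'E'
from h import *
o=get_obs(); r=R.from_quat(o["tool_rot"]).as_matrix(); print(o["clock"],o["eef_pos"].round(4),"yawY",np.degrees(np.arctan2(r[1,1],r[0,1])).round(1),"F",o["ft_force"].round(1),"w",round(o["grip_width"],4),round(o["grasp_force"],1),"q",o["joint_pos"].round(2))
E
python3 t.py
```

```text
1.7667 [0.581  0.0204 0.1812] yawY 98.4 F [-0.9 -0.1 -0.6] w 0.0002 0.0 q [ 0.04  0.44  0.11  1.25  0.   -0.11]
```

Call:
apply_moves([
  [[0.26,-0.3,0,0,-1],[0.26,-0.3,0,0,-1],[0,0,0,0,-1],[0.013,-0.045,-0.088,0,-1],[0.013,-0.045,-0.088,0,-1],[0.013,-0.045,-0.088,0,-1],[0,0,0,0,-1]],
])

```text
clock: 2.35
eef_pos: [0.6042, -0.0098, 0.1713]
tool_rot: [-0.073, 0.997, 0.0, -0.001]
ft_force: [-0.2, 0.1, 1.2]
grip_width: 0.0002
grasp_force: 0.1
```

```bash
python3 t.py
```

```text
2.35 [ 0.6042 -0.0098  0.1713] yawY 98.3 F [-0.2  0.1  1.2] w 0.0002 0.1 q [-0.02  0.49  0.16  1.25  0.   -0.16]
```

Call:
apply_moves([
  [[0.013,-0.045,-0.088,0,-1],[0.013,-0.045,-0.088,0,-1],[0,0,0,0,-1]],
])

```text
clock: 2.6
eef_pos: [0.6059, -0.0134, 0.1658]
tool_rot: [-0.072, 0.997, 0.0, 0.0]
ft_force: [-2.6, 1.5, 5.5]
grip_width: -0.0004
grasp_force: 2.5
```

Call:
apply_moves([
  [[0.01,-0.034,-0.066,0,-1],[0,0,0,0,-1]],
])

```text
clock: 2.77
eef_pos: [0.6062, -0.0153, 0.1622]
tool_rot: [-0.072, 0.997, -0.0, -0.0]
ft_force: [-0.4, 1.1, 1.3]
grip_width: 0.0003
grasp_force: 1.0
```

Call:
apply_moves([
  [[0.01,-0.034,-0.066,0,-1],[0.01,-0.034,-0.066,0,-1],[0,0,0,0,-1]],
])

```text
clock: 3.02
eef_pos: [0.6066, -0.0159, 0.1615]
tool_rot: [-0.073, 0.997, 0.002, 0.001]
ft_force: [-10.8, 6.5, 20.6]
grip_width: -0.0001
grasp_force: 11.6
```

Call:
apply_moves([
  [[0.007,-0.025,-0.044,0,-1],[0.007,-0.025,-0.044,0,-1],[0,0,0,0,-1]],
])

```text
clock: 3.27
eef_pos: [0.6067, -0.0163, 0.1612]
tool_rot: [-0.074, 0.997, 0.004, 0.002]
ft_force: [-17.3, 10.3, 36.3]
grip_width: -0.0001
grasp_force: 19.4
```

Call:
apply_moves([
  [[0,0,0.6,0,-1],[0,0.1,0.8,0,-1],[-0.3,0.6,0.3,0,-1],[-0.4,0.8,0,2,1],[-0.4,0.8,0,2,1],[-0.4,0.8,0,0,1],[-0.4,0.8,0,0,1],[-0.4,0.8,0,0,1]],
])

```text
clock: 3.93
eef_pos: [0.515, 0.169, 0.2213]
tool_rot: [-0.107, 0.994, -0.0, -0.0]
ft_force: [0.5, 0.7, 0.3]
grip_width: 0.0604
grasp_force: 0.0
```

```bash
python3 t.py; python3 - <<'E'
from h import *
p,d=imaging.camera("scene"); cv2.imwrite("pics/s1.png",p); C=cloud("scene",d)
m=mask(p,(225,130,345,225),blue)&(d>0); c,n=plane(C[m]); print(m.sum(),c.round(4),n.round(4)); n0=np.array([-.127,.452,.883]); print("drop",((c-np.array([.6069,-.0119,.1528]))@n0).round(4),"tilt",np.degrees(np.arccos(min(1,n@n0))).round(2))
cn=max(cv2.findContours(m.astype(np.uint8),0,2)[0],key=cv2.contourArea)
W=ray_plane("scene",cn[:,0].astype(float),c,n); x=np.array([.238,-.85,.47]); y=np.cross(n,x); q=np.c_[(W-c)@x,(W-c)@y].astype(np.float32); b=cv2.minAreaRect(q); print(b,(c+x*b[0][0]+y*b[0][1]).round(4))
E
```

```text
3.9333 [0.515  0.169  0.2213] yawY 102.3 F [0.5 0.7 0.3] w 0.0604 0.0 q [ 0.32  0.34  0.07  1.3  -0.    0.1 ]
1616 [ 0.6104 -0.0155  0.1434] [-0.1222  0.4471  0.8861]
drop -0.0103 tilt 0.0
((0.0026603080332279205, -0.00186176598072052), (0.1396462768316269, 0.11007335782051086), 89.9024429321289) [ 0.6093 -0.0182  0.1447]
```

Call:
apply_moves([
  [[0,0,0,0,1],[-0.4,0.7,0,0,1],[-0.4,0.7,0,0,1],[-0.3,0.5,-0.2,0,1],[0,0,0,0,1],[0,0,0,0,1]],
])

```text
clock: 4.48
eef_pos: [0.4717, 0.2438, 0.213]
tool_rot: [-0.108, 0.994, -0.001, -0.0]
ft_force: [1.1, -0.2, -0.4]
grip_width: 0.0855
grasp_force: 0.0
```

```bash
python3 t.py
```

```text
4.4833 [0.4717 0.2438 0.213 ] yawY 102.4 F [ 1.1 -0.2 -0.4] w 0.0855 0.0 q [ 0.48  0.32  0.02  1.27 -0.    0.26]
```

Call:
apply_moves([
  [[-0.28,0.66,-0.5,0,1],[0,0,-0.8,0,1],[0,0,-0.8,0,1],[0,0,-0.9,0,1],[0,0,0,0,1],[0,0,0,0,1]],
])

```text
clock: 4.98
eef_pos: [0.4601, 0.2683, 0.0923]
tool_rot: [-0.106, 0.994, -0.001, -0.002]
ft_force: [-0.0, -0.8, 0.0]
grip_width: 0.0855
grasp_force: 0.0
```

```bash
python3 t.py
```

```text
4.9833 [0.4601 0.2683 0.0923] yawY 102.2 F [-0.  -0.8  0. ] w 0.0855 0.0 q [ 0.53  0.43 -0.16  0.99 -0.    0.32]
```

Call:
apply_moves([
  [[0,0,0,0,-1],[0,0,0,0,-1],[0,0,0,0,-1],[0,0,0,0,-1],[0,0,0,0,-1],[0,0,0.35,0,-1],[0,0,0.35,0,-1],[0,0,0,0,-1]],
])

```text
clock: 5.65
eef_pos: [0.4607, 0.2707, 0.124]
tool_rot: [-0.107, 0.994, 0.0, 0.001]
ft_force: [-2.1, -1.6, 0.6]
grip_width: 0.0171
grasp_force: 62.3
```

```bash
python3 t.py; python3 - <<'E'
from h import *
p,d=imaging.camera("scene"); b=cv2.resize(p[200:330,260:400],None,fx=4,fy=4,interpolation=2); cv2.imwrite("pics/c3.png",b)
E
```

```text
5.65 [0.4607 0.2707 0.124 ] yawY 102.3 F [-2.1 -1.6  0.6] w 0.0171 62.3 q [ 0.53  0.39 -0.12  1.06  0.    0.32]
```

View pics/c3.png

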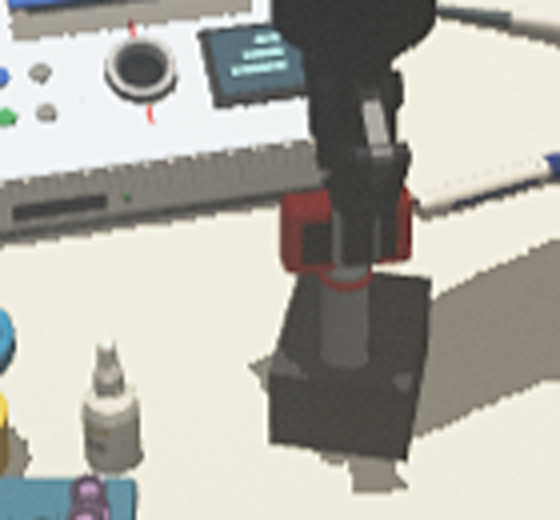

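Call:
apply_moves([
  [[0,0,-0.1,0,-1],[-0.12,-0.026,0,0,-1],[-0.12,-0.026,0,0,-1],[-0.12,-0.026,0,0,-1],[-0.12,-0.026,-0.02,0,-1],[0,0,0,0,-1]],
])

```text
clock: 6.2
eef_pos: [0.4448, 0.267, 0.1175]
tool_rot: [-0.107, 0.994, 0.0, 0.004]
ft_force: [7.3, 0.9, -1.5]
grip_width: 0.017
grasp_force: 61.5
```

```bash
python3 t.py; python3 - <<'E'
from h import *
print(get_obs()["ft_torque"].round(2))
E
```

```text
6.2 [0.4448 0.267  0.1175] yawY 102.3 F [ 7.3  0.9 -1.5] w 0.017 61.5 q [ 0.54  0.37 -0.18  1.02 -0.    0.33]
[ 0.01 -1.81 -0.02]
```

Call:
apply_moves([
  [[-0.12,-0.026,-0.02,0,-1],[-0.12,-0.026,-0.03,0,-1],[-0.12,-0.026,-0.03,0,-1],[-0.12,-0.026,-0.04,0,-1],[-0.08,-0.02,-0.02,0,-1],[0,0,0,0,-1]],
])

```text
clock: 6.7
eef_pos: [0.4314, 0.2645, 0.1158]
tool_rot: [-0.106, 0.994, 0.002, 0.014]
ft_force: [22.1, 0.2, 1.4]
grip_width: 0.0171
grasp_force: 61.6
```

```bash
python3 t.py; python3 - <<'E'
from h import *
print(get_obs()["ft_torque"].round(2))
p,d=imaging.camera("scene"); b=cv2.resize(p[200:330,260:400],None,fx=4,fy=4,interpolation=2); cv2.imwrite("pics/c4.png",b)
E
```

```text
6.7 [0.4314 0.2645 0.1158] yawY 102.1 F [22.1  0.2  1.4] w 0.0171 61.6 q [ 0.56  0.33 -0.23  0.98 -0.01  0.34]
[ 0.1  -5.05 -0.1 ]
```

View pics/c4.png

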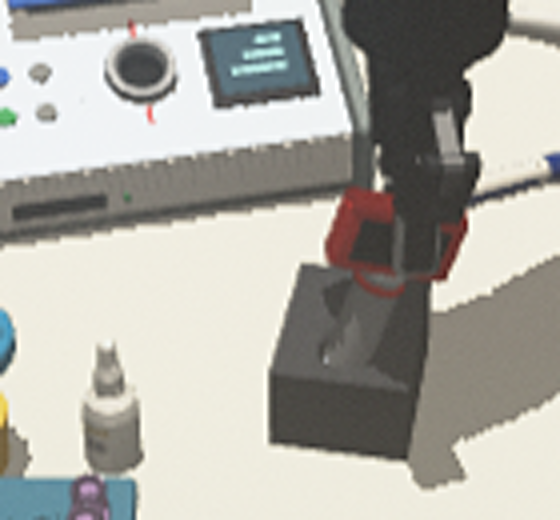

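Call:
apply_moves([
  [[-0.12,-0.026,0.03,0,-1],[-0.12,-0.026,0.03,0,-1],[-0.08,-0.02,0.0,0,-1],[0,0,0,0,-1],[0.2,0.04,0.4,0,-1],[0.1,0.02,0.6,0,-1],[0,0,0.6,0,-1],[0,0,0,0,-1]],
])

```text
clock: 7.42
eef_pos: [0.4207, 0.2623, 0.1814]
tool_rot: [-0.107, 0.994, 0.002, 0.003]
ft_force: [1.2, 1.1, -0.5]
grip_width: 0.017
grasp_force: 66.8
```

```bash
cat > k.py <<'E'
from h import *
o=get_obs(); T=o["eef_pos"]; r=R.from_quat(o["tool_rot"]).as_matrix(); cl=r[:,1]; 
p,d=imaging.camera("scene"); C=cloud("scene",d); u,v=px("scene",T)[0].astype(int)
m=mask(p,(max(u-60,0),max(v-60,0),u+60,min(v+80,400)),red)&(d>0)&(np.linalg.norm(C-T,axis=2)<.06)
kx=np.cross(cl,[0,0,1]); kx[2]=0; kx/=np.linalg.norm(kx)
q=np.c_[(C[m]-T)@kx,(C[m]-T)[:,2],(C[m]-T)@cl]; print("red",m.sum(),"extent kx,z,cl",q.min(0).round(3),q.max(0).round(3))
b=cv2.minAreaRect(q[:,:2].astype(np.float32)); print("rect",b)
# key-steel below: shaft pixels
s=(d>0)&(np.linalg.norm(C-T,axis=2)<.11)&(abs((C-T)@cl)<.02)&((C-T)[...,2]<-.03)
Q=np.c_[(C[s]-T)@kx,(C[s]-T)[:,2]]
if len(Q)>20:
    w=cv2.fitLine(Q.astype(np.float32),cv2.DIST_HUBER,0,.01,.01).ravel(); print("shaft",len(Q),w,"tilt",np.degrees(np.arctan2(w[0],w[1])))
E
python3 t.py; python3 k.py
```

```text
7.4167 [0.4207 0.2623 0.1814] yawY 102.3 F [ 1.2  1.1 -0.5] w 0.017 66.8 q [ 0.56  0.27 -0.14  1.16  0.    0.34]
red 213 extent kx,z,cl [-0.021 -0.027 -0.007] [0.047 0.033 0.04 ]
rect ((0.01280415803194046, 0.0011105388402938843), (0.05749079957604408, 0.06864184141159058), 81.93559265136719)
shaft 317 [ 0.41346887 -0.9105183   0.03850727 -0.05470121] tilt 155.57707
```

Call:
apply_moves([
  [[0.3,-0.3,0.3,-7.1,-1],[0.4,-0.4,0.2,-7.1,-1],[0.4,-0.4,0,-7.1,-1],[0.4,-0.4,0,-7.1,-1],[0.4,-0.4,0,-7.1,-1],[0.4,-0.4,0,-7.1,-1],[0.4,-0.4,0,-7.1,-1],[0.4,-0.4,0,-7.1,-1]],
])

```text
clock: 8.13
eef_pos: [0.5418, 0.1359, 0.1956]
tool_rot: [0.381, 0.924, -0.001, -0.001]
ft_force: [0.8, 1.0, -1.0]
grip_width: 0.017
grasp_force: 66.7
```

Call:
apply_moves([
  [[0.3,-0.3,0,-7.1,-1],[0.3,-0.3,0,-7.1,-1],[0,0,0,-7.1,-1],[0,0,0,-7.1,-1],[0,0,0,0,-1],[0,0,0,0,-1]],
])

```text
clock: 8.63
eef_pos: [0.5653, 0.1128, 0.196]
tool_rot: [0.593, 0.805, -0.001, -0.001]
ft_force: [-0.5, 0.3, -1.7]
grip_width: 0.0171
grasp_force: 66.8
```

```bash
python3 t.py; python3 k.py; python3 - <<'E'
from h import *
p,d=imaging.camera("scene"); np.save("pics/s5.npy",d);cv2.imwrite("pics/s5.png",p);b=cv2.resize(p[140:260,240:370],None,fx=4.6,fy=4.6,interpolation=2); cv2.imwrite("pics/c5.png",b)
E
```

```text
8.6333 [0.5653 0.1128 0.196 ] yawY 17.3 F [-0.5  0.3 -1.7] w 0.0171 66.8 q [0.2  0.42 0.12 1.28 0.   1.47]
red 118 extent kx,z,cl [-0.022 -0.029 -0.008] [0.033 0.027 0.009]
rect ((0.0018163733184337616, 0.006294623017311096), (0.05749011039733887, 0.04441022500395775), 68.88758087158203)
shaft 131 [ 0.3097547  -0.9508165   0.02659865 -0.06463993] tilt 161.95555
```

View pics/c5.png

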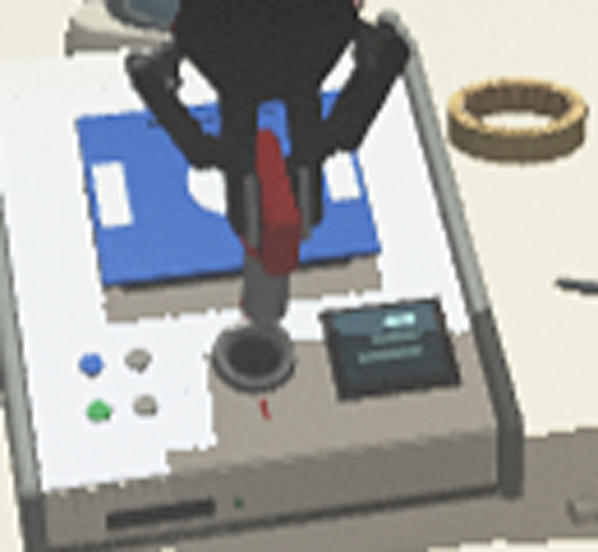

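```bash
python3 - <<'E'
from h import *
o=get_obs(); T=o["eef_pos"]; r=R.from_quat(o["tool_rot"]).as_matrix(); cl=r[:,1]; kx=np.cross(cl,[0,0,1]); kx/=np.linalg.norm(kx)
d=np.load("pics/s5.npy"); p=cv2.imread("pics/s5.png"); C=cloud("scene",d)-T
for v in range(166,220,3):
    row=[]
    for u in range(290,307):
        q=C[v,u]; 
        if abs(q@cl)<.016 and np.linalg.norm(q)<.12: row.append((q@kx,q[2],q@cl))
    if row: 
        a=np.array(row); i=a[:,0].argsort()[:max(1,len(a)//3)]; print(v,len(a),"kx/z front",(a[i].mean(0)*1000).round(1), "cl range",(a[:,2].min()*1000).round(1),(a[:,2].max()*1000).round(1))
for t in(20,24,28):
    t=np.radians(t); print("corner px",px("scene",T+.039*kx+np.array([0,0,-.086])))
E
```

```text
166 8 kx/z front [-16.3  53.1   1.9] cl range -13.2 14.6
169 12 kx/z front [-12.5  44.4   1.5] cl range -14.2 14.6
172 12 kx/z front [-11.1  36.7   0.4] cl range -13.5 14.8
175 14 kx/z front [-10.5  29.4   0.6] cl range -13.2 14.4
178 14 kx/z front [-11.2  22.   -4.4] cl range -13.2 15.5
181 14 kx/z front [-10.8  16.2   6.6] cl range -13.0 15.6
184 14 kx/z front [-12.7   9.6   4. ] cl range -12.9 14.8
187 14 kx/z front [-21.7   6.2  -0.5] cl range -12.7 15.5
190 14 kx/z front [-24.3   0.3  -0.2] cl range -12.5 15.3
193 12 kx/z front [-19.9  -8.9   1.3] cl range -6.5 15.0
196 13 kx/z front [-15.6 -18.2   2.4] cl range -6.6 11.3
199 11 kx/z front [-12.8 -27.6  -0.8] cl range -4.5 11.0
202 10 kx/z front [ 19.5 -52.2  -0.6] cl range -10.4 10.4
205 10 kx/z front [ 23.  -62.1  -1.7] cl range -10.5 10.2
208 9 kx/z front [ 26.1 -71.2   1.1] cl range -7.7 10.1
211 4 kx/z front [ 28.  -80.7  -2.1] cl range -2.1 2.9
corner px [[297.19766486 210.81653488]]
corner px [[297.19766486 210.81653488]]
corner px [[297.19766486 210.81653488]]
```

Call:
apply_moves([
  [[0.14,-0.11,-0.4,-1.6,-1],[0,0,0,0,-1],[0.018,-0.063,-0.125,0,-1],[0.018,-0.063,-0.125,0,-1],[0.018,-0.063,-0.125,0,-1],[0,0,0,0,-1]],
])

```text
clock: 9.23
eef_pos: [0.5737, 0.1003, 0.1658]
tool_rot: [0.605, 0.796, -0.001, -0.0]
ft_force: [-1.1, -0.6, -0.8]
grip_width: 0.0171
grasp_force: 66.8
```

```bash
python3 t.py; python3 - <<'E'
from h import *
p,d=imaging.camera("scene"); cv2.imwrite("pics/s6.png",p);b=cv2.resize(p[170:240,260:340],None,fx=7,fy=7,interpolation=2); cv2.imwrite("pics/c6.png",b)
E
```

```text
9.2333 [0.5737 0.1003 0.1658] yawY 15.5 F [-1.1 -0.6 -0.8] w 0.0171 66.8 q [ 0.17  0.45  0.09  1.21 -0.    1.47]
```

View pics/c6.png

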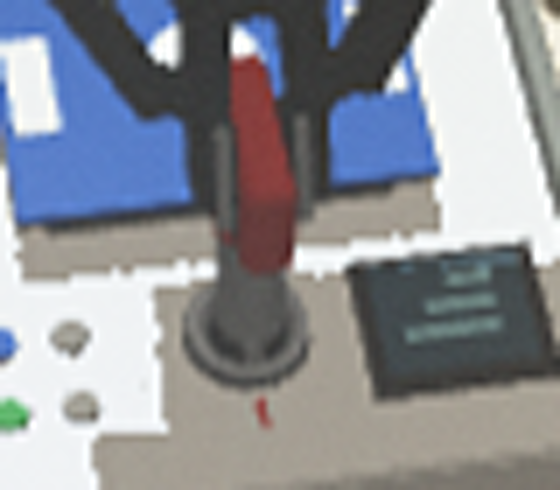

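Call:
apply_moves([
  [[0.013,-0.045,-0.088,0,-1],[0.013,-0.045,-0.088,0,-1],[0,0,0,0,-1]],
])

```text
clock: 9.53
eef_pos: [0.5757, 0.0981, 0.1618]
tool_rot: [0.605, 0.796, 0.002, 0.0]
ft_force: [-3.5, 1.8, 7.8]
grip_width: 0.0171
grasp_force: 68.2
```

Call:
apply_moves([
  [[0.013,-0.045,-0.088,0,-1],[0,0,0,0,-1]],
])

```text
clock: 9.7
eef_pos: [0.5759, 0.0948, 0.1567]
tool_rot: [0.605, 0.796, -0.0, 0.001]
ft_force: [0.9, -1.3, 1.1]
grip_width: 0.0171
grasp_force: 67.1
```

Call:
apply_moves([
  [[0.013,-0.045,-0.088,0,-1],[0,0,0,0,-1]],
])

```text
clock: 9.87
eef_pos: [0.5766, 0.0928, 0.1525]
tool_rot: [0.606, 0.796, -0.0, 0.001]
ft_force: [1.2, -2.9, 1.7]
grip_width: 0.0171
grasp_force: 67.4
```

Call:
apply_moves([
  [[0.013,-0.045,-0.088,0,-1],[0,0,0,0,-1]],
])

```text
clock: 10.03
eef_pos: [0.5771, 0.0911, 0.1488]
tool_rot: [0.606, 0.796, -0.0, 0.001]
ft_force: [1.3, -3.1, 1.3]
grip_width: 0.0171
grasp_force: 67.5
```

Call:
apply_moves([
  [[0.013,-0.045,-0.088,0,-1],[0,0,0,0,-1]],
])

```text
clock: 10.2
eef_pos: [0.5776, 0.0898, 0.146]
tool_rot: [0.605, 0.796, 0.0, 0.0]
ft_force: [0.4, -1.5, 4.7]
grip_width: 0.0171
grasp_force: 67.7
```

Call:
apply_moves([
  [[0.013,-0.055,-0.088,0,-1],[0,0,0,0,-1]],
])

```text
clock: 10.37
eef_pos: [0.5779, 0.0896, 0.1457]
tool_rot: [0.605, 0.796, 0.002, -0.0]
ft_force: [-6.2, 2.4, 19.4]
grip_width: 0.0174
grasp_force: 69.9
```

```bash
python3 t.py; python3 - <<'E'
from h import *
print(get_obs()["ft_torque"].round(2))
E
```

```text
10.3667 [0.5779 0.0896 0.1457] yawY 15.5 F [-6.2  2.4 19.4] w 0.0174 69.9 q [0.15 0.46 0.06 1.16 0.   1.45]
[-0.19  1.38 -0.19]
```

Call:
apply_moves([
  [[-0.02,0.07,0.13,0,-1],[0,0,0,0,-0.45],[0,0,0,0,-0.45],[0,0,0,0,-0.45],[0,0,0,0,-0.45]],
])

```text
clock: 10.78
eef_pos: [0.5764, 0.091, 0.1462]
tool_rot: [0.605, 0.796, -0.0, -0.001]
ft_force: [0.5, 0.6, 0.1]
grip_width: 0.0238
grasp_force: 0.0
```

```bash
cat > e.py <<'E'
from h import *
# handle points in lock frame (scene camera)
n=np.array([-.127,.4525,.8825]); n/=np.linalg.norm(n); X=np.array([.238,-.85,.47]); X-=n*(X@n); X/=np.linalg.norm(X); Y=np.cross(n,X)
L=np.array([.5853,.0582,.0837]); B=np.c_[X,Y,n]
def handle(show=True):
    p,d=imaging.camera("scene"); C=(cloud("scene",d)-L)@B
    m=mask(p,(270,150,330,225),red)&(d>0)&(np.hypot(C[...,0],C[...,1])<.06)&(C[...,2]>.02)&(C[...,2]<.11)
    return p,d,C,m
if __name__=="__main__":
    p,d,C,m=handle(); Q=C[m]*1000; print(m.sum(),"min",Q.min(0).round(1),"max",Q.max(0).round(1))
    T=Q[Q[:,2]>np.percentile(Q[:,2],97)-6]; b=cv2.minAreaRect(T[:,:2].astype(np.float32)); print("top part",len(T),"z",np.median(T[:,2]).round(1),b)
    for v in range(165,215,3):
        u=np.where(m[v])[0]
        if len(u): print(v,len(u),u.mean().round(1),(np.median(C[v,u],axis=0)*1000).round(1))
E
python3 t.py; python3 e.py
```

```text
10.7833 [0.5764 0.091  0.1462] yawY 15.5 F [0.5 0.6 0.1] w 0.0238 0.0 q [0.16 0.47 0.06 1.17 0.   1.46]
161 min [-42.2  -5.6  75.1] max [16.8 13.5 88.3]
top part 92 z 83.6 ((-9.535072326660156, 2.7196784019470215), (14.827889442443848, 52.793636322021484), 86.2018814086914)
192 6 295.5 [13.3  0.5 85.6]
195 7 295.0 [ 5.   2.9 86. ]
198 7 296.0 [-1.3  1.5 83.8]
201 7 296.0 [-9.1  2.8 82.8]
204 7 296.0 [-15.1   4.1  80.8]
207 5 297.0 [-22.7   3.3  79.6]
210 8 296.5 [-30.3   5.4  79.4]
213 7 297.0 [-38.1   5.6  78.9]
```

Call:
apply_moves([
  [[0,0.16,0.25,0,-0.45],[0,0.16,0,0,-0.45],[0,0,0,5,-0.45],[0,0,0,5,-0.45],[0,0,0,5,-0.45],[0,0,0,5,-0.45],[0,0,0,5,-0.45],[0,0,0,0,-0.45]],
])

```text
clock: 11.5
eef_pos: [0.5773, 0.1044, 0.1584]
tool_rot: [0.418, 0.909, 0.001, 0.001]
ft_force: [-0.6, 0.8, 2.3]
grip_width: 0.0236
grasp_force: 3.8
```

```bash
python3 t.py; python3 e.py|head -2; python3 - <<'E'
from h import *
p,d=imaging.camera("scene"); b=cv2.resize(p[150:240,250:340],None,fx=6,fy=6,interpolation=2); cv2.imwrite("pics/c7.png",b)
E
```

```text
11.5 [0.5773 0.1044 0.1584] yawY 40.6 F [-0.6  0.8  2.3] w 0.0236 3.8 q [0.18 0.46 0.08 1.19 0.   1.04]
97 min [-38.6  -5.9  76. ] max [16.5  9.5 87.7]
top part 64 z 81.8 ((-11.525190353393555, 4.418623447418213), (55.388118743896484, 12.046602249145508), 6.234670162200928)
```

View pics/c7.png

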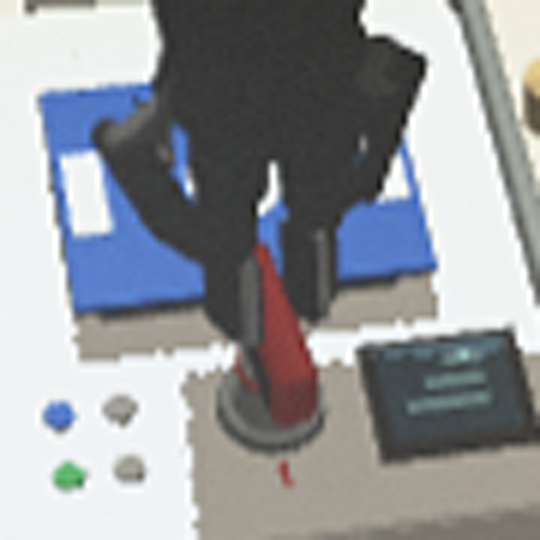

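Call:
apply_moves([
  [[0,0,0,5,-0.45],[0,0,0,5,-0.45],[0,0,0,5,-0.45],[0,0,0,0,-0.45]],
])

```text
clock: 11.93
eef_pos: [0.5771, 0.1039, 0.1575]
tool_rot: [0.297, 0.955, 0.0, 0.0]
ft_force: [-0.8, 1.2, 0.7]
grip_width: 0.0239
grasp_force: 1.7
```

```bash
cat > e2.py <<'E'
from e import *
import sys
p,d,C,m=handle(); o=get_obs()
Q=C[m]*1000; print("n",m.sum(),"F",o["ft_force"].round(1),"tq",o["ft_torque"].round(2),"w",round(o["grip_width"],4))
# lower-end vertical face/upper face: fit plane to top face points
c,nn=plane(Q[Q[:,2]>70]); print("zmed",np.median(Q[:,2]).round(1),"max",Q[:,2].max().round(1),"plane n",nn.round(2), "z at axis", (c[2]-(nn[:2]@(0-c[:2]))/nn[2]*-1).round(1))
b=cv2.minAreaRect(Q[:,:2].astype(np.float32)); a=b[2] if b[1][0]>b[1][1] else b[2]-90; print("phi",round(a,1),np.round(b[0],1),np.round(b[1],1))
w=cv2.fitLine(Q[:,:2].astype(np.float32),cv2.DIST_HUBER,0,.01,.01).ravel(); print("phi line",np.degrees(np.arctan(w[1]/w[0])).round(1))
E
python3 t.py; python3 e2.py
```

```text
11.9333 [0.5771 0.1039 0.1575] yawY 55.5 F [-0.8  1.2  0.7] w 0.0239 1.7 q [0.18 0.46 0.08 1.19 0.   0.78]
n 64 F [-0.4  1.1  1.8] tq [ 0.13  0.04 -0.01] w 0.0233
zmed 79.0 max 82.7 plane n [-0.11 -0.11  0.99] z at axis 76.5
phi 28.6 [-22.1  -0. ] [34.2 14.5]
phi line 13.6
```

Call:
apply_moves([
  [[0,0,0,4,-0.45],[0,0,0,4,-0.45],[0,0,0,4,-0.45],[0,0,0,0,-0.45]],
])

```text
clock: 12.32
eef_pos: [0.5768, 0.1035, 0.1572]
tool_rot: [0.196, 0.981, -0.0, -0.0]
ft_force: [-0.8, -0.4, 1.5]
grip_width: 0.0235
grasp_force: 3.6
```

```bash
python3 e2.py
```

```text
n 62 F [-0.2  0.   1.6] tq [-0.02  0.06 -0.05] w 0.0235
zmed 79.3 max 83.6 plane n [ 0.06 -0.11  0.99] z at axis 80.6
phi 39.6 [-11.5   5.7] [60.6 14.3]
phi line 43.6
```

Call:
apply_moves([
  [[0,0,0,4,-0.42],[0,0,0,4,-0.42],[0,0,0,4,-0.42],[0,0,0,0,-0.42]],
])

```text
clock: 12.7
eef_pos: [0.577, 0.1039, 0.1574]
tool_rot: [0.092, 0.996, 0.0, 0.0]
ft_force: [0.3, 1.7, 1.4]
grip_width: 0.0248
grasp_force: 2.5
```

```bash
python3 t.py; python3 e2.py
```

```text
12.7 [0.577  0.1039 0.1574] yawY 79.4 F [0.3 1.7 1.4] w 0.0248 2.5 q [0.18 0.46 0.08 1.19 0.   0.36]
n 63 F [-0.4  1.   2.9] tq [0.21 0.06 0.02] w 0.025
zmed 79.8 max 83.4 plane n [ 0.05 -0.08  1.  ] z at axis 81.0
phi 47.5 [-11.    8.5] [59.6 12.2]
phi line 48.3
```

Call:
apply_moves([
  [[0,0,0,4,-0.42],[0,0,0,4,-0.42],[0,0,-0.02,4,-0.42],[0,0,0,0,-0.42]],
])

```text
clock: 13.08
eef_pos: [0.577, 0.104, 0.1567]
tool_rot: [-0.012, 1.0, 0.001, 0.0]
ft_force: [0.5, 1.5, 2.8]
grip_width: 0.0249
grasp_force: 3.0
```

```bash
python3 e2.py
```

```text
n 69 F [0.1 1.7 2.3] tq [ 0.39  0.13 -0.06] w 0.0253
zmed 79.7 max 83.9 plane n [ 0.09 -0.03  1.  ] z at axis 80.9
phi 57.2 [-11.7   8.4] [59.  14.1]
phi line 57.4
```

Call:
apply_moves([
  [[0,0,0,4,-0.4],[0,0,0,4,-0.4],[0,0,-0.02,4,-0.4],[0,0,0,0,-0.4]],
])

```text
clock: 13.47
eef_pos: [0.577, 0.1043, 0.1562]
tool_rot: [-0.117, 0.993, 0.001, 0.0]
ft_force: [-1.4, 2.7, 4.2]
grip_width: 0.0252
grasp_force: 4.5
```

```bash
python3 t.py; python3 e2.py
```

```text
13.4667 [0.577  0.1043 0.1562] yawY 103.4 F [-1.4  2.7  4.2] w 0.0252 4.5 q [ 0.18  0.46  0.08  1.19  0.   -0.06]
n 78 F [-1.1  3.5  5.3] tq [ 0.75  0.27 -0.06] w 0.0258
zmed 79.3 max 82.9 plane n [0.03 0.01 1.  ] z at axis 79.7
phi 67.6 [-14.1   8.5] [60.7 14.3]
phi line 68.4
```

Call:
apply_moves([
  [[0,0,0,4,-0.38],[0,0,0,4,-0.38],[0,0,0,4,-0.38],[0,0,0,0,-0.38]],
])

```text
clock: 13.85
eef_pos: [0.5764, 0.1047, 0.1562]
tool_rot: [-0.22, 0.975, 0.001, -0.0]
ft_force: [-2.4, 5.1, 5.7]
grip_width: 0.0262
grasp_force: 6.6
```

```bash
python3 e2.py
```

```text
n 79 F [-2.4  5.6  5. ] tq [ 0.96  0.71 -0.13] w 0.0267
zmed 79.3 max 83.0 plane n [-0.12  0.04  0.99] z at axis 77.2
phi 77.2 [-15.6   6.1] [58.6 11.6]
phi line 74.9
```

Call:
apply_moves([
  [[0,0,0,4,-0.38],[0,0,0,4,-0.38],[0,0,0,4,-0.38],[0,0,0,0,-0.38]],
])

```text
clock: 14.23
eef_pos: [0.5754, 0.1057, 0.1564]
tool_rot: [-0.321, 0.947, 0.003, -0.0]
ft_force: [-5.7, 8.3, 8.6]
grip_width: 0.0263
grasp_force: 10.1
```

```bash
python3 t.py; python3 e2.py
```

```text
14.2333 [0.5754 0.1057 0.1564] yawY 127.5 F [-5.7  8.3  8.6] w 0.0263 10.1 q [ 0.18  0.46  0.08  1.19  0.   -0.47]
n 81 F [-5.4  6.5  8.6] tq [ 1.56  1.31 -0.27] w 0.0268
zmed 78.8 max 86.6 plane n [0.04 0.02 1.  ] z at axis 79.2
phi 82.4 [-16.2   4.9] [60.4 13.8]
phi line 85.3
```

Call:
apply_moves([
  [[0.025,-0.09,0,0,-0.32],[0.025,-0.09,0,0,-0.32],[0.025,-0.09,0,0,-0.32],[0.025,-0.09,0,0,-0.32],[0,0,0,0,-0.32]],
])

```text
clock: 14.7
eef_pos: [0.58, 0.0982, 0.1611]
tool_rot: [-0.322, 0.947, 0.009, 0.004]
ft_force: [-12.0, 23.2, 26.2]
grip_width: 0.0292
grasp_force: 18.1
```

```bash
python3 t.py; python3 e2.py
```

```text
14.7 [0.58   0.0982 0.1611] yawY 127.6 F [-12.   23.2  26.2] w 0.0292 18.1 q [ 0.16  0.46  0.09  1.2   0.02 -0.5 ]
n 72 F [-12.2  22.1  25.6] tq [ 5.2  2.9 -0.3] w 0.0289
zmed 80.6 max 84.8 plane n [0.   0.02 1.  ] z at axis 80.5
phi 84.0 [-9.3  7.1] [58.3 14.7]
phi line 79.4
```

Call:
apply_moves([
  [[-0.11,0.08,0.22,0,-0.29],[0,0,0,0,-0.29],[0,0,0,0,-0.29]],
])

```text
clock: 15.0
eef_pos: [0.5766, 0.0924, 0.1646]
tool_rot: [-0.321, 0.947, -0.0, 0.0]
ft_force: [-1.2, 3.6, 4.8]
grip_width: 0.0302
grasp_force: 2.9
```

```bash
python3 t.py; python3 e2.py
```

```text
15.0 [0.5766 0.0924 0.1646] yawY 127.4 F [-1.2  3.6  4.8] w 0.0302 2.9 q [ 0.16  0.45  0.09  1.21 -0.   -0.49]
n 139 F [-1.8  3.2  5.3] tq [0.85 0.34 0.  ] w 0.0303
zmed 79.8 max 84.4 plane n [-0.01 -0.03  1.  ] z at axis 79.6
phi 83.7 [-19.8  -0.2] [58.7 15.3]
phi line 80.3
```

```bash
cat >> e2.py <<'E'
r=(Q-c)@nn; t=Q[abs(r)<2.5]; b=cv2.minAreaRect(t[:,:2].astype(np.float32)); a=b[2] if b[1][0]>b[1][1] else b[2]-90
print("TOP n",len(t),"c",np.round(b[0],1),"size",np.round(b[1],1),"phi",round(a,1),"zc",c[2].round(1))
E
python3 e2.py; python3 - <<'E'
from e import *
p,d,C,m=handle()
for v in range(185,222,2):
    u=np.where(m[v])[0]
    if len(u): print(v,len(u),u.min(),u.max(),(np.median(C[v,u],axis=0)*1000).round(0))
E
```

```text
n 140 F [-1.4  3.6  5.5] tq [ 0.81  0.3  -0.05] w 0.0305
zmed 79.4 max 84.2 plane n [ 0.   -0.04  1.  ] z at axis 79.6
phi 82.0 [-18.8  -0.3] [58.4 16.1]
phi line 80.2
TOP n 115 c [-19.2  -0.3] size [58.4 15.8] phi 84.2 zc 79.5
203 19 286 310 [-13.   5.  80.]
205 27 285 311 [-19.   0.  81.]
207 27 285 311 [-23.   1.  79.]
```

Call:
apply_moves([
  [[0,0,0.4,0,-0.06],[-0.11,0.32,0,-7.1,-0.06],[0,0,0,-7.1,-0.06],[0,0,0,-7.1,-0.06],[0,0,-0.35,0,-0.06],[0,0,-0.35,0,-0.06],[0,0,0,0,-0.06]],
])

```text
clock: 15.73
eef_pos: [0.5699, 0.1033, 0.148]
tool_rot: [-0.14, 0.99, -0.001, -0.004]
ft_force: [0.1, 0.7, -1.3]
grip_width: 0.0402
grasp_force: 0.0
```

```bash
python3 t.py; python3 e2.py
```

```text
15.7333 [0.5699 0.1033 0.148 ] yawY 106.0 F [ 0.1  0.7 -1.3] w 0.0402 0.0 q [ 0.18  0.46  0.06  1.17 -0.   -0.1 ]
n 82 F [ 1.2 -0.8  0.5] tq [-0.01  0.02  0.01] w 0.0399
zmed 80.1 max 84.7 plane n [-0.04 -0.02  1.  ] z at axis 79.2
phi 82.2 [-18.5  -0.2] [58.5 13.4]
phi line 81.3
TOP n 79 c [-18.5  -0.3] size [58.3 13.4] phi 82.2 zc 80.0
```

Call:
apply_moves([
  [[0.031,-0.11,0.03,0,-0.06],[0.031,-0.11,0.07,0,-0.06],[0.031,-0.11,0.09,0,-0.06],[0.031,-0.11,0.09,0,-0.06],[0.02,-0.07,0.08,0,-0.06],[0,0,0,0,-0.06]],
])

```text
clock: 16.28
eef_pos: [0.5789, 0.0839, 0.1685]
tool_rot: [-0.14, 0.99, -0.0, 0.001]
ft_force: [0.7, -0.4, -0.1]
grip_width: 0.0405
grasp_force: 0.0
```

```bash
python3 t.py; python3 e2.py
```

```text
16.2833 [0.5789 0.0839 0.1685] yawY 106.1 F [ 0.7 -0.4 -0.1] w 0.0405 0.0 q [ 0.14  0.45  0.09  1.21 -0.   -0.14]
n 155 F [-0.1 -0.4  0.5] tq [-0.03  0.   -0.04] w 0.0402
zmed 79.4 max 84.6 plane n [-0.   -0.03  1.  ] z at axis 79.4
phi 81.4 [-19.1   1. ] [60.5 16.5]
phi line 84.6
TOP n 133 c [-18.9   0.9] size [60.6 15. ] phi 83.5 zc 79.5
```

Call:
apply_moves([
  [[0,0,0.2,0,-0.06],[-0.085,0.27,0,0,-0.06],[-0.085,0.27,0,0,-0.06],[0,0,0,0,-0.06],[0,0,-0.35,0,-0.06],[0,0,-0.37,0,-0.06],[0,0,0,0,-0.06],[0,0,0,0,-0.06]],
])

```text
clock: 17.0
eef_pos: [0.5701, 0.1067, 0.1453]
tool_rot: [-0.141, 0.99, -0.0, -0.001]
ft_force: [-0.4, -0.4, 0.0]
grip_width: 0.04
grasp_force: 0.0
```

Call:
apply_moves([
  [[0.025,-0.09,0,0,-0.06],[0.025,-0.09,0,0,-0.06],[0.025,-0.09,0,0,-0.06],[0,0,0,0,-0.06],[0,0,0,0,-0.06]],
])

```text
clock: 17.42
eef_pos: [0.5746, 0.0962, 0.1472]
tool_rot: [-0.141, 0.99, 0.001, 0.001]
ft_force: [-1.6, 4.1, 4.1]
grip_width: 0.04
grasp_force: 2.3
```

```bash
python3 t.py; python3 e2.py
```

```text
17.4167 [0.5746 0.0962 0.1472] yawY 106.2 F [-1.6  4.1  4.1] w 0.04 2.3 q [ 0.16  0.46  0.05  1.16  0.   -0.12]
n 79 F [-2.2  3.7  3.9] tq [ 0.9   0.27 -0.01] w 0.0403
zmed 80.3 max 84.1 plane n [ 0.01 -0.03  1.  ] z at axis 80.5
phi 84.6 [-15.1  -0.9] [58.8 14.9]
phi line 83.2
TOP n 73 c [-15.1  -0.9] size [58.8 14.9] phi 84.6 zc 80.4
```

Call:
apply_moves([
  [[0.022,-0.08,0.02,0,-0.06],[0.022,-0.08,0.03,0,-0.06],[0.022,-0.08,0.04,0,-0.06],[0,0,0,0,-0.06]],
])

```text
clock: 17.8
eef_pos: [0.5771, 0.0846, 0.1498]
tool_rot: [-0.14, 0.99, -0.001, 0.0]
ft_force: [-0.0, 0.4, 1.4]
grip_width: 0.0401
grasp_force: 0.4
```

```bash
python3 t.py; python3 e2.py
```

```text
17.8 [0.5771 0.0846 0.1498] yawY 106.1 F [-0.   0.4  1.4] w 0.0401 0.4 q [ 0.15  0.46  0.06  1.17 -0.   -0.14]
n 69 F [-0.1  1.2  0.4] tq [0.11 0.02 0.02] w 0.0401
zmed 81.8 max 85.3 plane n [ 0.08 -0.02  1.  ] z at axis 82.0
phi 89.9 [-1.  -1.1] [59.8 14.3]
phi line -89.7
TOP n 59 c [-0.6 -0.5] size [58.6 13.6] phi 89.9 zc 81.9
```

Call:
apply_moves([
  [[-0.01,0.05,0.1,0,-0.16],[-0.01,0.05,0.1,0,-0.26],[-0.01,0.04,0.1,0,-0.36],[0,0,0,0,-0.38],[0,0,0,4,-0.38],[0,0,-0.02,4,-0.38],[0,0,-0.02,0,-0.38],[0,0,0,0,-0.38]],
])

```text
clock: 18.52
eef_pos: [0.5754, 0.0917, 0.1601]
tool_rot: [-0.209, 0.978, 0.0, 0.0]
ft_force: [0.9, 0.4, 0.3]
grip_width: 0.0265
grasp_force: 0.4
```

```bash
python3 t.py; python3 e2.py
```

```text
18.5167 [0.5754 0.0917 0.1601] yawY 114.1 F [0.9 0.4 0.3] w 0.0265 0.4 q [ 0.16  0.45  0.08  1.19  0.   -0.26]
n 74 F [0.4 1.4 0.9] tq [ 0.16  0.09 -0.01] w 0.0269
zmed 81.2 max 85.2 plane n [ 0.16 -0.01  0.99] z at axis 81.5
phi -83.1 [-0.7 -1.6] [15.3 58.8]
phi line -83.9
TOP n 66 c [-0.7 -1.6] size [15.3 58.8] phi -83.1 zc 81.4
```

Call:
apply_moves([
  [[0,0,0,-4,-0.4],[0,0,-0.02,-4,-0.4],[0,0,0,-4,-0.4],[0,0,-0.02,-4,-0.4],[0,0,0,0,-0.4]],
])

```text
clock: 18.98
eef_pos: [0.5756, 0.0916, 0.1588]
tool_rot: [-0.07, 0.998, 0.0, 0.0]
ft_force: [-0.1, 1.8, 1.1]
grip_width: 0.0254
grasp_force: 1.4
```

```bash
python3 t.py; python3 e2.py|tail -1
```

```text
18.9833 [0.5756 0.0916 0.1588] yawY 98.1 F [-0.1  1.8  1.1] w 0.0254 1.4 q [0.16 0.45 0.07 1.19 0.   0.02]
TOP n 62 c [-0.4  0.4] size [56.8 12.9] phi 86.9 zc 81.2
```

Call:
apply_moves([
  [[0,0,0,-4,-0.42],[0,0,-0.02,-4,-0.42],[0,0,0,-4,-0.42],[0,0,0,-4,-0.42],[0,0,0,0,-0.42]],
])

```text
clock: 19.45
eef_pos: [0.5763, 0.0922, 0.1588]
tool_rot: [0.068, 0.998, 0.001, 0.001]
ft_force: [-0.4, 1.2, 4.3]
grip_width: 0.0248
grasp_force: 3.3
```

```bash
python3 t.py; python3 e2.py|tail -1
```

```text
19.45 [0.5763 0.0922 0.1588] yawY 82.2 F [-0.4  1.2  4.3] w 0.0248 3.3 q [0.16 0.45 0.07 1.19 0.   0.29]
TOP n 68 c [0.1 1.5] size [59.6 14.4] phi 71.1 zc 82.2
```

Call:
apply_moves([
  [[0,0,0,-4,-0.44],[0,0,0,-4,-0.44],[0,0,0,-4,-0.44],[0,0,0,0,-0.44]],
])

```text
clock: 19.83
eef_pos: [0.5764, 0.0924, 0.159]
tool_rot: [0.172, 0.985, 0.001, 0.001]
ft_force: [-0.3, 3.3, 6.7]
grip_width: 0.0242
grasp_force: 4.8
```

```bash
python3 t.py; python3 e2.py|tail -1
```

```text
19.8333 [0.5764 0.0924 0.159 ] yawY 70.2 F [-0.3  3.3  6.7] w 0.0242 4.8 q [0.16 0.45 0.07 1.19 0.   0.5 ]
TOP n 66 c [0.3 1. ] size [59.4 14.6] phi 57.9 zc 81.5
```

Call:
apply_moves([
  [[0,0,0,-4,-0.45],[0,0,0,-4,-0.45],[0,0,0,-4,-0.45],[0,0,0,0,-0.45]],
])

```text
clock: 20.22
eef_pos: [0.5751, 0.0911, 0.1573]
tool_rot: [0.274, 0.962, -0.001, -0.0]
ft_force: [-0.1, 0.7, -0.3]
grip_width: 0.0232
grasp_force: 0.1
```

```bash
python3 t.py; python3 e2.py|tail -1
```

```text
20.2167 [0.5751 0.0911 0.1573] yawY 58.2 F [-0.1  0.7 -0.3] w 0.0232 0.1 q [ 0.16  0.45  0.07  1.19 -0.    0.71]
TOP n 57 c [-15.2  -9.5] size [33.5 13.1] phi 33.7 zc 71.8
```

Call:
apply_moves([
  [[0.01,-0.05,-0.12,0,-0.4],[0.01,-0.05,-0.12,0,-0.4],[0,0,0,-4,-0.42],[0,0,0,-4,-0.43],[0,0,0,-4,-0.45],[0,0,0,-4,-0.46],[0,0,0,0,-0.46]],
])

```text
clock: 20.85
eef_pos: [0.5762, 0.0871, 0.1475]
tool_rot: [0.405, 0.914, -0.0, -0.0]
ft_force: [-0.4, 1.0, 1.4]
grip_width: 0.0232
grasp_force: 5.4
```

```bash
python3 t.py; python3 e2.py
```

```text
20.85 [0.5762 0.0871 0.1475] yawY 42.2 F [-0.4  1.   1.4] w 0.0232 5.4 q [ 0.15  0.46  0.06  1.17 -0.    0.98]
n 94 F [0.2 0.6 0.6] tq [-0.07 -0.04  0.09] w 0.0236
zmed 71.2 max 76.2 plane n [ 0.03 -0.11  0.99] z at axis 71.1
phi 34.2 [-8.8 -9.1] [45.5 17. ]
phi line 25.2
TOP n 77 c [-10.3  -8.2] size [44.1 14.3] phi 31.2 zc 71.8
```

Call:
apply_moves([
  [[0,0,0,-4,-0.47],[0,0,0,-4,-0.48],[0,0,0,-4,-0.49],[0,0,0,-4,-0.5],[0,0,0,-4,-0.51],[0,0,0,-4,-0.52],[0,0,0,-3,-0.53],[0,0,0,0,-0.53]],
])

```text
clock: 21.57
eef_pos: [0.5766, 0.0875, 0.1481]
tool_rot: [0.607, 0.795, 0.0, 0.0]
ft_force: [0.2, 2.4, 1.8]
grip_width: 0.0204
grasp_force: 7.4
```

```bash
python3 t.py; python3 e2.py
```

```text
21.5667 [0.5766 0.0875 0.1481] yawY 15.3 F [0.2 2.4 1.8] w 0.0204 7.4 q [ 0.15  0.46  0.06  1.17 -0.    1.45]
n 142 F [0.8 1.1 2. ] tq [ 0.03 -0.17  0.19] w 0.02
zmed 71.9 max 76.8 plane n [-0.03 -0.04  1.  ] z at axis 72.1
phi 4.7 [-3.6 -1.5] [59.6 14.8]
phi line 5.0
TOP n 113 c [-3.6 -1.5] size [59.6 14.8] phi 4.7 zc 72.3
```

Call:
apply_moves([
  [[0,0,0,-4,-0.53],[0,0,0,-4,-0.53],[0,0,0,0,-0.53]],
])

```text
clock: 21.87
eef_pos: [0.5769, 0.0876, 0.1482]
tool_rot: [0.661, 0.751, 0.001, 0.0]
ft_force: [1.0, 0.6, 1.4]
grip_width: 0.0206
grasp_force: 8.1
```

```bash
python3 t.py; python3 e2.py
```

```text
21.8667 [0.5769 0.0876 0.1482] yawY 7.3 F [1.  0.6 1.4] w 0.0206 8.1 q [0.15 0.46 0.06 1.17 0.   1.59]
n 158 F [ 1.5 -0.6  1.3] tq [ 0.13 -0.43  0.15] w 0.0203
zmed 71.7 max 76.7 plane n [-0.03 -0.06  1.  ] z at axis 72.0
phi -0.1 [-3.3 -0.4] [16.3 61.4]
phi line -0.0
TOP n 123 c [-3.3 -0.1] size [61.3 15.4] phi 0.3 zc 72.1
```

Call:
apply_moves([
  [[0,0,0,-3,-0.53],[0,0,0,0,-0.53],[0,0,0,4,-0.3],[0,0,0,0,0],[0,0,0,0,0.3],[0,0,0.6,0,0.3],[0,0,0.8,0,0.3],[0,0.8,0.6,0,0.3]],
])

```text
clock: 22.58
eef_pos: [0.576, 0.1151, 0.2291]
tool_rot: [0.657, 0.754, -0.002, 0.0]
ft_force: [1.8, 0.3, 0.0]
grip_width: 0.0555
grasp_force: 0.0
```

Call:
apply_moves([
  [[-0.2,0.9,0.3,0,0.3],[-0.2,0.9,0.3,0,0.3],[-0.2,0.9,0,0,0.3],[-0.6,0.5,0,0,0.3],[0,0,0,0,0.3],[0,0,0,0,0.3]],
])

```text
clock: 23.08
eef_pos: [0.5268, 0.2486, 0.2517]
tool_rot: [0.654, 0.757, -0.001, -0.0]
ft_force: [0.2, -0.1, 0.1]
grip_width: 0.0554
grasp_force: 0.0
```

```bash
python3 t.py; python3 e2.py; python3 - <<'E'
from h import *
p,d=imaging.camera("scene"); C=cloud("scene",d)
m=mask(p,(225,130,345,225),blue)&(d>0); c,n=plane(C[m]); n0=np.array([-.127,.452,.883]); print("cover drop",((c-np.array([.6069,-.0119,.1528]))@n0).round(4),n.round(3))
cv2.imwrite("pics/c10.png",cv2.resize(p[140:320,225:390],None,fx=3.3,fy=3.3,interpolation=2))
E
```

```text
23.0833 [0.5268 0.2486 0.2517] yawY 8.4 F [ 0.2 -0.1  0.1] w 0.0554 0.0 q [ 0.44  0.41  0.25  1.41 -0.    1.87]
n 122 F [ 0.4 -0.1 -0. ] tq [-0.   -0.05  0.01] w 0.0555
zmed 70.7 max 75.4 plane n [-0.04 -0.01  1.  ] z at axis 70.8
phi 0.9 [-8.1  1.1] [54.8 20.5]
phi line -9.4
TOP n 102 c [-8.1  0.1] size [16.1 54.7] phi -2.1 zc 71.3
cover drop -0.0105 [-0.13   0.452  0.882]
```

View pics/c10.png

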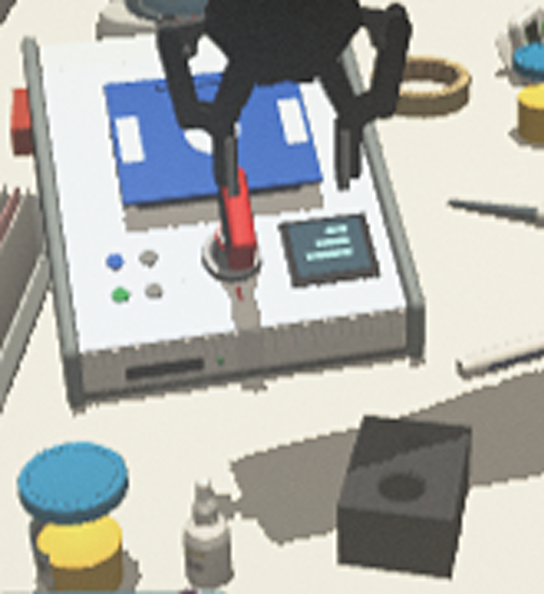

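Call:
apply_moves([
  [[-0.9,0.2,0,0,0.3],[-0.9,0.2,0,0,0.3],[-0.9,0.2,0,0,0.3],[-0.9,0.2,0,0,0.3],[0,0,0,0,0.3],[0,0,0,0,0.3]],
])

```text
clock: 23.68
eef_pos: [0.3837, 0.2788, 0.2524]
tool_rot: [0.655, 0.756, 0.0, 0.0]
ft_force: [0.5, 0.7, 0.3]
grip_width: 0.0556
grasp_force: 0.0
```

```bash
python3 t.py; python3 e2.py
```

```text
23.6833 [0.3837 0.2788 0.2524] yawY 8.2 F [0.5 0.7 0.3] w 0.0556 0.0 q [ 0.63  0.19 -0.05  1.33 -0.    2.06]
n 172 F [-0.7  0.2  0.3] tq [ 0.03 -0.1  -0.05] w 0.0556
zmed 71.7 max 77.3 plane n [-0.07  0.04  1.  ] z at axis 71.9
phi -2.0 [-6.3  1.7] [20.  61.9]
phi line -0.4
TOP n 146 c [-6.3  0.4] size [15.8 61.9] phi -1.1 zc 72.2
```

The handle sits within about 2° of the marks, the key is fully in, the cover is down and the arm is clear, so I'm handing in the job.

```bash
python3 -c "
from workcell import order
print(order.job_done())"
```

```text
the job is handed in; nothing more can be done
None
```

The job is handed in at about 24 s of the 72 s allowed: the cover is snapped down (10.5 mm lower, flat to the deck), the key has dropped fully into the slot and is turned to the marks (handle within about 2°) and released, and the cup, bottle and tape were not touched; the interface gave no verdict.

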